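# Release the red tin from the kitchen tin dispenser

## Task

Press down the black paddle of the lane that holds the red tin and keep it down, so that the lane's gate lifts and the red tin rolls out into the catch tray; then let the paddle come back up so that the gate closes again. Do not touch the tins or the yellow gates, keep the green tin in its lane, and leave the mug, the spice jar and the brass fitting where they stand.

Things in the scene. Friction and masses are not known exactly. Their poses are not given: they have to be found in the camera images.
- dispenser: metal two-lane tin dispenser fixed to the worktop, 270 mm long (x -176 to +94 mm), 182 mm wide, posts 130 mm high; origin on the worktop under it. Lanes lie side by side along x: a at y = +44 mm, b at y = -44 mm. They slope down 10 degrees towards -x, past the gates (x = -60 mm) into a shared tray. Levers rock on a cross rod at x = +30 mm, z = 130 mm; paddles are centred at x = +130 mm.
- tray (a point): middle of the shared catch tray at the dispenser's -x end, x = -143 mm and 41 mm up: where the centre of a tin comes to lie, against the tray's 46 mm high end lip
- red_tin: red tin with bright steel rims, a cylinder 53 mm in diameter and 70 mm long, about 0.17 kg; origin at its centre, y along its axis. It starts lying across one of the dispenser's two lanes (which one varies), resting against that lane's closed gate, its centre about 61 mm above the worktop.
- green_tin: green tin with bright steel rims, a cylinder 53 mm in diameter and 70 mm long, about 0.17 kg; origin at its centre, y along its axis. It starts lying across one of the dispenser's two lanes (which one varies), resting against that lane's closed gate, its centre about 61 mm above the worktop.
- pad_a (a point): black press paddle, 44 x 44 x 8 mm, on the free end of the rocking lever of lane a (dispenser +y side); this point is the centre of its top face. At rest it is level, top 148 mm above the worktop. It springs back; pressing takes a few N, 5 to 7 N at the hard stop, about 50 mm lower. Free air below it.
- pad_b (a point): black press paddle, 44 x 44 x 8 mm, on the free end of the rocking lever of lane b (dispenser -y side); this point is the centre of its top face. At rest it is level, top 148 mm above the worktop. It springs back; pressing takes a few N, 5 to 7 N at the hard stop, about 50 mm lower. Free air below it.
- lever_a (a joint): angle of the rocking lever of lane a (dispenser +y side), rad: 0 = paddle up, gate closed; grows as the paddle is pressed, stop at 0.5. The gate is high enough for a tin to pass from about 0.38 on. A spring returns it to 0 when let go, once the tin is out from under the gate; let go earlier, a part-open gate may come to rest on the tin.
- lever_b (a joint): angle of the rocking lever of lane b (dispenser -y side), rad: 0 = paddle up, gate closed; grows as the paddle is pressed, stop at 0.5. The gate is high enough for a tin to pass from about 0.38 on. A spring returns it to 0 when let go, once the tin is out from under the gate; let go earlier, a part-open gate may come to rest on the tin.
- gate_a (a point): yellow gate plate of lane a, 66 mm wide and 4 mm thick, hanging from the other end of that lane's lever, 190 mm along the dispenser's -x from the paddle; this point is the centre of its lower edge, which hangs about 15 mm above the lane floor when closed
- gate_b (a point): yellow gate plate of lane b, 66 mm wide and 4 mm thick, hanging from the other end of that lane's lever, 190 mm along the dispenser's -x from the paddle; this point is the centre of its lower edge, which hangs about 15 mm above the lane floor when closed
- mug: blue mug, 80 mm across, 90 mm high, origin under its centre, loose bystander
- spice_jar: amber spice jar, 44 mm across, 95 mm high, origin under its centre, loose bystander
- fitting: brass pipe fitting standing on end, 34 mm across, 45 mm high, origin under its centre, loose bystander
Mind the look-alikes: they are no part of the job. There is more than one size of the red_tin; the one meant has the size given above.

How it is judged:
By the outcome, as a careful person would: the job done as asked, in the order asked, and still so for the second after the job is handed in, with the robot touching nothing.
It also fails if it takes over 32 s, if anything falls off the work surface, if the arm or the gripper's body presses on something with over 40 N, if the wrist force passes 120 N, or if a joint passes its speed limit or range.

## Robot

A 6-joint arm with a two-finger parallel gripper is mounted at the origin on the work surface. World frame = base frame: x ahead of the robot, y to its left, z up, the work surface at z = 0. Lengths are in m, angles in rad, forces in N, time in s.
With the tool pointing down it reaches from about 0.35 to 0.975 m from the base axis. Payload 4.9 kg.
Tool frame: the origin (TCP) lies on the centre line of the jaws, within the pads' length; the fingertips stand 14 mm ahead of it and the grasp point (between the pads) lies 5 mm behind it (manip.nose_length is the distance from the TCP to the fingertips, in m); z points along the fingers, y is the line along which they close (so a half turn about z gives the same grasp; the last joint's range is limited). The gripper opens to 85 mm and grips with 20 to 120 N. Pads are 22 mm wide; open, the fingers measure 114 mm over their backs; the gripper's body (76 mm by 85 mm) begins 54 mm behind the grasp point. The pads swing forward as they close: fully open they stand 13 mm farther back than shut.
Start: joints at [1.089, 0.053, 1.613, -0, 1.476, -0.119], TCP at [0.222, 0.584, 0.245] pointing down, gripper open.
Joint ranges: [-3.01, 3.01], [-1.01, 2.22], [0.06, 2.58], [-1.02, 4.17], [0.09, 2.62], [-3.14, 3.14]. Speed limits (rad/s): [2.57, 2.57, 3.14, 3.14, 3.14, 3.14].

## Interface

Orientations are given as a unit quaternion [w, x, y, z].
In Python, from plant import manip, imaging gives the robot as it stands.
- The arm moves only by the tool play_rows, never from a script. Its argument "commands" is a list of rows, each a list of 6 numbers: the shift along the tool's x, y, z in mm, then the turn, a rotation vector about the tool's x, y, z in degrees. A call has 1 to 5 rows; each row shifts and turns the commanded pose from where the row before left it, along the tool's axes as they then stand; what a row does not reach is not made up. A row lasts 1/12 s, in which the tool goes at most 41.7 mm and 7.16 degrees, less where a joint would pass 70% of its speed; a pose out of reach is approached as far as the arm can. A call is refused whole if a number of a shift passes 41.7 or a number of a turn 7.16, either way. A call with a gripper value outside its range is refused whole. "hand" is the finger opening in mm, from 0 to 85.4, set as the call begins (left out, the last holds). The fingers move at their own pace and stop on an object; the grip force is fixed at half the most. Time passes only in rows, so rows that do not move let the fingers close. It gives the time, the measured TCP pose, the force, the opening and the grip force at its end, in the units of the state.
- manip.state(): the state, without advancing time (a new reading comes with each control period).
- imaging.grab_frame(name): name is "scene" or "top" or "wrist"; returns a dict with "image" (420x560x3 uint8, red, green, blue), "fx", "fy", "cx", "cy" (pixels), "R" (3x3) and "t" (3): a world point X has camera coordinates R X + t; the wrist camera has in their place "mount" (4x4, takes a point from camera to tool coordinates, whose origin is the TCP and whose axes are the flange's). Camera axes: x right, y down, z forward; pixel columns grow to the right and rows downward; lengths in m; the calibration is good to about 2 mm. A picture is of the moment at which its call begins: read the wrist's pose just before it. There is no depth.
- manip.job_done(): hands the job in; it is judged then, once.
The state is a dict: "time": time; "joint_pos": joint angles; "joint_vel": joint speeds; "joint_efforts": joint torques, N m; "tool_pos": TCP position; "tool_rot": TCP orientation; "contact_force": force on the tool from outside, world axes, zero at the start; "ft_torque": the same for the moment, N m; "gripper_width": opening from 0.0 (shut) to 1.0 (fully open); "grasp_force": force on a finger pad.
Only numpy, scipy, OpenCV 4.12 (cv2) and the standard library are available. Lean on these libraries where they do the work, as an engineer would, in place of code of your own. Each camera call takes 0.05 s, during which the arm holds its last target. There are 200 camera calls.

## Working session

There is one attempt and no reset: what is moved stays moved. The work goes in short steps, Python scripts to look and compute and a tool call to move; the robot and the scene stay as the last step left them, time stands still between calls to the robot, and variables do not carry over. Pictures are saved under pics/ and viewed, at most 10 in all, crops included, and the job is handed in when it is done.

Besides the shell and the picture viewer there is one more tool, called after "Request:" in YAML: its name, and indented under it one key for each argument. play_rows: Moves the arm, as the interface text tells. Its arguments: {"type":"object","properties":{"commands":{"type":"array","items":{"type":"array","items":{"type":"number"}}},"hand":{"type":"number"}},"required":["commands"]}

```bash
mkdir -p pics; python3 - <<'E'
from plant import manip, imaging
import cv2,pickle
for n in ("scene","top"):
    f=imaging.grab_frame(n); pickle.dump(f,open(n+".pkl","wb"))
    cv2.imwrite(f"pics/{n}0.png",f["image"][:,:,::-1])
s=manip.state();print(s["time"],s["tool_pos"],s["tool_rot"],s["contact_force"],manip.nose_length)
E
```

```text
0.1 [0.2215538  0.583826   0.24416766] [-2.75139563e-04  1.80393071e-01  9.83594136e-01 -9.16282525e-04] [-0.00419312 -0.67307226  0.14960147] 0.014
```

View pics/scene0.png

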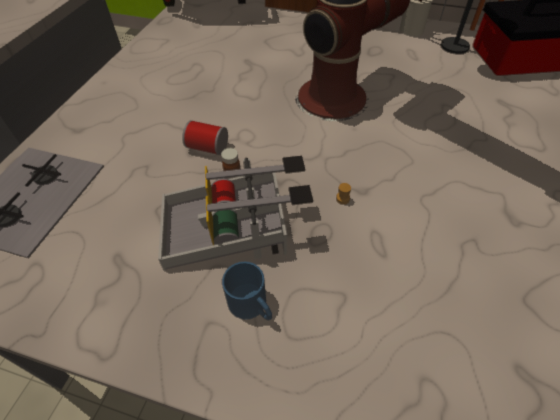

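View pics/top0.png

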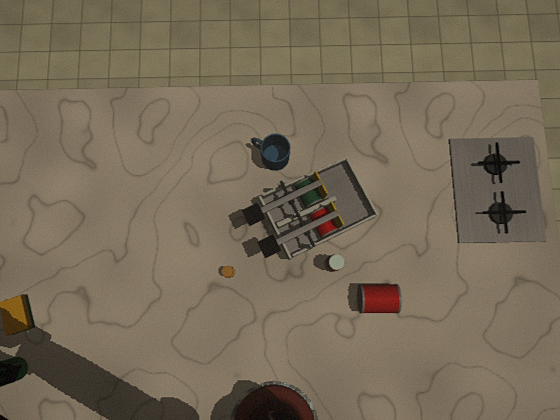

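Top view: the red tin (322,222) is in the lane nearer the robot, with its paddle at (268,245). The green lane's paddle is at (252,213). In the scene view, the red lane's paddle is at (293,164) and the other at (300,195).

```bash
cat >h.py <<'E'
import numpy as np
def ray(f,u,v,z):
    R=np.array(f["R"]);t=np.array(f["t"]);c=-R.T@t
    d=R.T@np.array([(u-f["cx"])/f["fx"],(v-f["cy"])/f["fy"],1]);return c+d*(z-c[2])/d[2]
E
python3 - <<'E'
import pickle,cv2,numpy as np
from h import ray
T=pickle.load(open("top.pkl","rb"));S=pickle.load(open("scene.pkl","rb"))
np.set_printoptions(precision=4,suppress=True)
def blob(f,u,v,r=18):
    g=f["image"].max(2);m=(g<45).astype(np.uint8)
    n,l,st,c=cv2.connectedComponentsWithStats(m);k=l[v,u];return c[k],st[k]
for n,f,ps in(("top",T,[(268,245),(252,213)]),("scene",S,[(293,164),(300,195)])):
    for p in ps:
        print(n,p,f["image"][p[1],p[0]],ray(f,*p,.148),blob(f,*p))
for nm,p,z in(("tin",(322,222),.07),("green",(308,192),.07),("jar",(336,262),.095),("fit",(228,271),.045),("mug",(275,152),.09),("traycorner",(346,160),.05),("traycorner2",(375,213),.05)): print(nm,ray(T,*p,z))
im=cv2.resize(T["image"][150:280,210:390],None,fx=4,fy=4,interpolation=2)
cv2.imwrite("pics/crop.png",im[:,:,::-1])
E
```

```text
top (268, 245) [28 22 17] [0.461  0.0054 0.148 ] (array([268.5975, 245.7233]), array([257, 234,  24,  24, 318], dtype=int32))
top (252, 213) [28 24 22] [0.5408 0.0434 0.148 ] (array([253.0188, 213.9843]), array([241, 203,  24,  23, 319], dtype=int32))
scene (293, 164) [35 31 28] [0.4669 0.0028 0.148 ] (array([293.3602, 164.0077]), array([284, 157,  20,  15, 261], dtype=int32))
scene (300, 195) [34 30 26] [0.5471 0.0403 0.148 ] (array([300.362 , 194.6595]), array([290, 186,  23,  18, 326], dtype=int32))
tin [ 0.5258 -0.1376  0.07  ]
green [ 0.6073 -0.1035  0.07  ]
jar [ 0.4192 -0.1661  0.095 ]
fit [0.4034 0.113  0.045 ]
mug [ 0.7135 -0.0176  0.09  ]
traycorner [ 0.6991 -0.2126  0.05  ]
traycorner2 [ 0.5502 -0.2834  0.05  ]
```

View pics/crop.png

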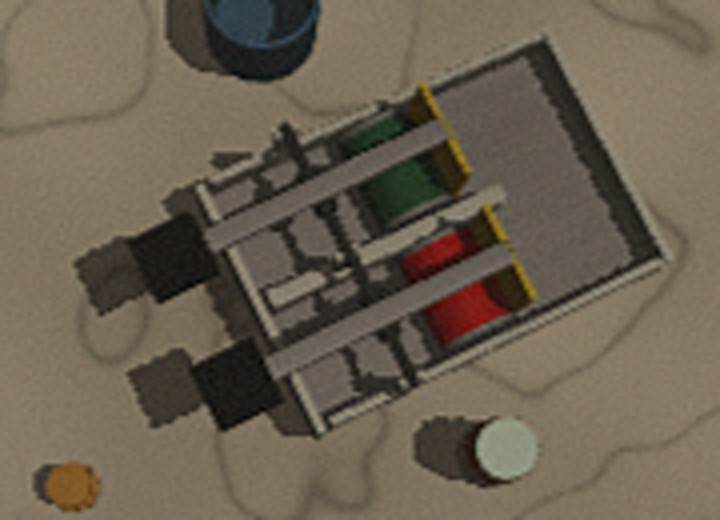

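Request:
play_rows:
  commands:
    - [-25, -27, 0, 0, 0, 0]
    - [-25, -27, 0, 0, 0, 0]
    - [-25, -27, 0, 0, 0, 0]
    - [-25, -27, 0, 0, 0, 0]
    - [-25, -27, 0, 0, 0, 0]
  hand: 0

```text
time: 0.52
tool_pos: [0.2908, 0.412, 0.2446]
tool_rot: [-0.0, 0.18, 0.984, -0.0]
contact_force: [-0.5, 0.7, 0.7]
gripper_width: 0.299
grasp_force: 0.0
```

Request:
play_rows:
  commands:
    - [-25, -27, 0, 0, 0, 0]
    - [-25, -27, 0, 0, 0, 0]
    - [-25, -27, 0, 0, 0, 0]
    - [-25, -27, 0, 0, 0, 0]
    - [-25, -27, 0, 0, 0, 0]

```text
time: 0.93
tool_pos: [0.3596, 0.2414, 0.2449]
tool_rot: [-0.0, 0.18, 0.984, -0.0]
contact_force: [1.4, 0.6, -0.4]
gripper_width: -0.001
grasp_force: 0.0
```

Request:
play_rows:
  commands:
    - [-25, -27, 0, 0, 0, 0]
    - [-25, -27, 0, 0, 0, 0]
    - [-25, -27, 0, 0, 0, 0]
    - [-25, -27, 0, 0, 0, 0]
    - [-15, -16, 0, 0, 0, 0]

```text
time: 1.35
tool_pos: [0.4237, 0.0835, 0.245]
tool_rot: [0.0, 0.182, 0.983, -0.0]
contact_force: [0.3, 0.5, 0.0]
gripper_width: -0.005
grasp_force: 0.0
```

```bash
python3 - <<'E'
from plant import manip, imaging
import cv2,numpy as np
from scipy.spatial.transform import Rotation as Ro
s=manip.state();f=imaging.grab_frame("wrist");p=np.array(s["tool_pos"]);R=Ro.from_quat(np.roll(s["tool_rot"],-1)).as_matrix()
print(s["time"],p,s["gripper_width"],s["contact_force"])
print("delta mm tool",1e3*R.T@(np.array([.461,.003,.148])-p))
M=np.array(f["mount"])
im=f["image"].copy()
def pr(X):
    c=np.linalg.inv(M)@np.r_[R.T@(np.array(X)-p),1];return f["fx"]*c[0]/c[2]+f["cx"],f["fy"]*c[1]/c[2]+f["cy"]
for X in([.463,.003,.148],[.543,.041,.148]):
    u=pr(X);print(u);cv2.circle(im,(int(u[0]),int(u[1])),4,(0,255,0),-1)
cv2.imwrite("pics/w1.png",im[:,:,::-1])
E
```

```text
1.35 [0.42365597 0.08350977 0.24498383] -0.00524091395195047 [0.25733681 0.46232909 0.02767749]
delta mm tool [-63.61452723 -61.76366538  97.06031189]
(np.float64(198.10229474878835), np.float64(306.99106398264496))
(np.float64(286.27327118728266), np.float64(376.564140895184))
```

View pics/w1.png

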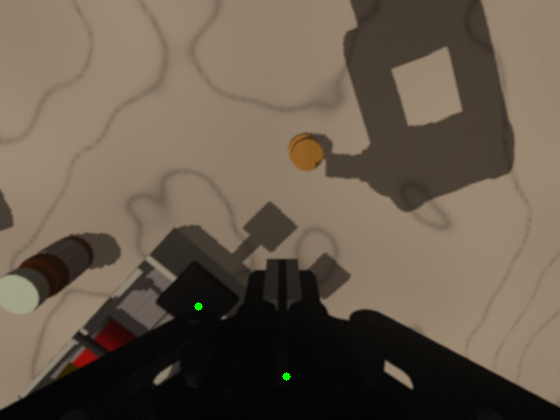

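The wrist view shows the red-lane paddle around (198,295), about 10 px from the predicted (198,307). It is close enough to move above it and check once more.

Request:
play_rows:
  commands:
    - [-22, -21, 0, 0, 0, 0]
    - [-21, -21, 0, 0, 0, 0]
    - [-20, -20, 10, 0, 0, 0]
    - [0, 0, 25, 0, 0, 0]
    - [0, 0, 25, 0, 0, 0]

```text
time: 1.82
tool_pos: [0.4612, 0.0048, 0.1855]
tool_rot: [0.001, 0.182, 0.983, 0.0]
contact_force: [0.0, 0.4, -0.6]
gripper_width: 0.002
grasp_force: 0.0
```

Request:
play_rows:
  commands:
    - [0, 0, 0, 0, 0, 0]
    - [0, 0, 0, 0, 0, 0]

```text
time: 1.98
tool_pos: [0.4588, 0.0064, 0.1836]
tool_rot: [-0.002, 0.18, 0.984, -0.0]
contact_force: [-0.2, -0.2, 0.3]
gripper_width: -0.001
grasp_force: 0.0
```

```bash
python3 - <<'E'
from plant import manip, imaging
import cv2,numpy as np
from h import ray
s=manip.state();print(s["time"],s["tool_pos"],s["contact_force"])
ims=[]
for n,(u,v) in(("wrist",(280,290)),("scene",(280,170))):
    f=imaging.grab_frame(n);im=f["image"]
    if n=="scene": im=cv2.resize(im[110:250,200:340],(420,420),interpolation=2)
    ims.append(cv2.resize(im,None,fx=.8,fy=.8))
cv2.imwrite("pics/w2.png",np.hstack(ims)[:,:,::-1])
E
```

```text
1.9833 [0.45876626 0.00641003 0.18360211] [-0.15362133 -0.24565404  0.33123041]
```

View pics/w2.png

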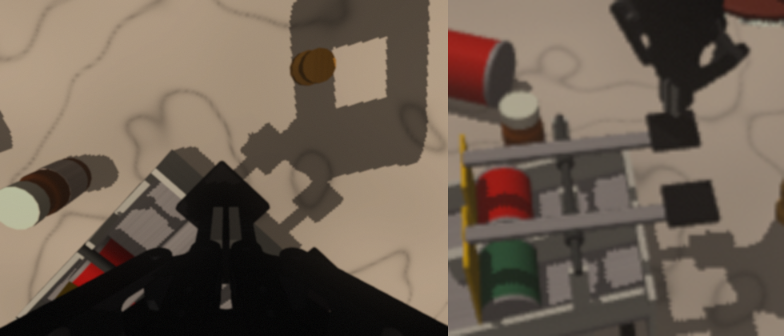

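Wrist view (left): the paddle is centred at about (224,206) with the fingertips at about (226,208) over it. The scene crop agrees. Pressing in stages.

Request:
play_rows:
  commands:
    - [-3, 0, 10, 0, 0, 0]
    - [0, 0, 10, 0, 0, 0]
    - [0, 0, 10, 0, 0, 0]
    - [0, 0, 10, 0, 0, 0]
    - [0, 0, 10, 0, 0, 0]

```text
time: 2.5
tool_pos: [0.4634, 0.0056, 0.135]
tool_rot: [0.001, 0.18, 0.984, 0.001]
contact_force: [1.1, 1.3, 4.9]
gripper_width: 0.003
grasp_force: 2.4
```

Request:
play_rows:
  commands:
    - [0, 0, 6, 0, 0, 0]
    - [0, 0, 5, 0, 0, 0]
    - [0, 0, 0, 0, 0, 0]
    - [0, 0, 0, 0, 0, 0]

```text
time: 2.83
tool_pos: [0.463, 0.0049, 0.1245]
tool_rot: [-0.0, 0.18, 0.984, -0.0]
contact_force: [0.1, 1.3, 4.8]
gripper_width: -0.002
grasp_force: 2.4
```

```bash
python3 - <<'E'
from plant import manip, imaging
import cv2,numpy as np
s=manip.state();print(s["time"],s["tool_pos"],s["contact_force"])
a=imaging.grab_frame("top")["image"][150:280,230:390];b=imaging.grab_frame("scene")["image"][120:270,150:340]
cv2.imwrite("pics/p3.png",np.hstack([cv2.resize(a,(400,325),interpolation=2),cv2.resize(b,(400,325),interpolation=2)])[:,:,::-1])
E
```

```text
2.8333 [0.46299934 0.00485277 0.12446018] [0.0810433  1.28617714 4.75048824]
```

View pics/p3.png

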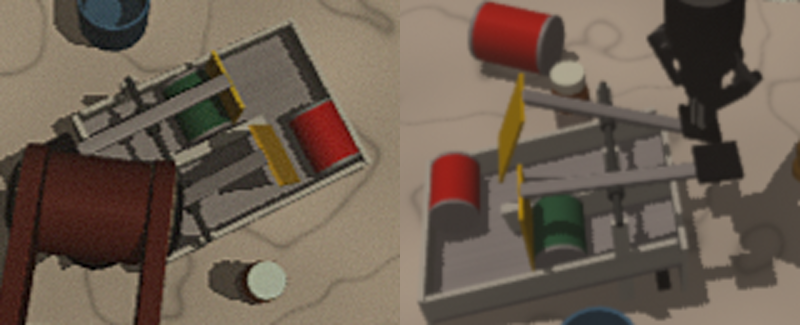

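The gate is lifted and the red tin lies in the tray, at (325,137) in the top crop. The green tin is still behind its gate. I'll hold briefly, then release gently.

Request:
play_rows:
  commands:
    - [0, 0, 0, 0, 0, 0]
    - [0, 0, 0, 0, 0, 0]
    - [0, 0, 0, 0, 0, 0]
    - [0, 0, 0, 0, 0, 0]
    - [0, 0, 0, 0, 0, 0]

```text
time: 3.35
tool_pos: [0.463, 0.0049, 0.1247]
tool_rot: [0.0, 0.18, 0.984, -0.0]
contact_force: [-0.8, 0.6, 4.8]
gripper_width: -0.002
grasp_force: 2.5
```

Request:
play_rows:
  commands:
    - [0, 0, -8, 0, 0, 0]
    - [0, 0, -8, 0, 0, 0]
    - [0, 0, -8, 0, 0, 0]
    - [0, 0, -8, 0, 0, 0]
    - [0, 0, -8, 0, 0, 0]

```text
time: 3.77
tool_pos: [0.463, 0.0044, 0.1652]
tool_rot: [0.001, 0.18, 0.984, -0.001]
contact_force: [-0.0, -0.3, 0.3]
gripper_width: -0.005
grasp_force: 0.0
```

Request:
play_rows:
  commands:
    - [0, 0, -15, 0, 0, 0]
    - [0, 0, -25, 0, 0, 0]
    - [0, 0, -25, 0, 0, 0]
    - [0, 0, -25, 0, 0, 0]
    - [0, 0, -15, 0, 0, 0]

```text
time: 4.18
tool_pos: [0.4636, 0.0044, 0.2724]
tool_rot: [0.002, 0.181, 0.984, -0.001]
contact_force: [1.1, 0.0, 0.4]
gripper_width: -0.0
grasp_force: 0.0
```

Request:
play_rows:
  commands:
    - [0, 0, 0, 0, 0, 0]
    - [0, 0, 0, 0, 0, 0]
    - [0, 0, 0, 0, 0, 0]
    - [0, 0, 0, 0, 0, 0]
    - [0, 0, 0, 0, 0, 0]

```text
time: 4.6
tool_pos: [0.4621, 0.0051, 0.2674]
tool_rot: [-0.002, 0.18, 0.984, -0.0]
contact_force: [0.4, 0.2, -1.0]
gripper_width: -0.002
grasp_force: 0.0
```

```bash
python3 - <<'E'
from plant import manip, imaging
import cv2,numpy as np
s=manip.state();print(s["time"],s["tool_pos"],s["contact_force"])
a=imaging.grab_frame("top")["image"][150:280,230:390];b=imaging.grab_frame("scene")["image"][120:270,150:340]
cv2.imwrite("pics/p4.png",np.hstack([cv2.resize(a,(400,325),interpolation=2),cv2.resize(b,(400,325),interpolation=2)])[:,:,::-1])
E
```

```text
4.6 [0.46214495 0.0050563  0.26737103] [ 0.39086807  0.18790203 -1.04682991]
```

View pics/p4.png

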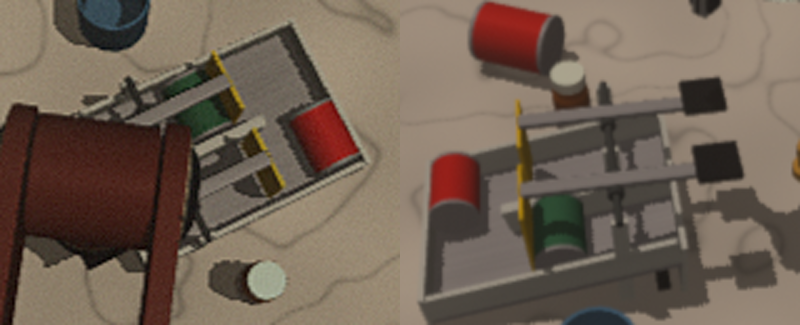

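Both gates are closed and both paddles level. The red tin is in the tray at (325,137), the green tin is in its lane, and the arm is clear.

```bash
python3 -c "
from plant import manip
print(manip.job_done())"
```

```text
the job is handed in; nothing more can be done
None
```

The job is handed in: the red tin rolled out into the catch tray, its gate closed again when the paddle was released, the green tin is still in its lane, and the arm touched only the paddle (about 5 s of robot time).

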